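Load a film cassette and index the loader's flywheel

TASK

Stand the silver film cassette with the orange band upright on the floor of the loader's orange-ringed round pocket and let go of it. Then, holding the red knob, turn the loader's flywheel clockwise (seen from above): after some free play it turns hard, so feel for the resistance to peak and fall away, stop there just past the peak, before it starts to run on by itself, and let go so that it stays. Leave the camera, the two canisters and the tin where they are.

Things in the scene. Friction and masses are not known exactly. Their poses are not given: they have to be found in the camera images.
- loader: Film loader: dark blue-grey box, 115 (x) x 190 (y) x 50 mm high, fixed to the shelf. Origin: centre of its underside. The flywheel is on its +y half, the cassette pocket on its -y half.
- pocket (a point): Centre of the mouth of the round pocket in the loader's top, ringed in orange, 62 mm from the loader's centre along its -y. 31 mm across, 16 mm deep, mouth 50 mm above the shelf, chamfered 2 mm. With the cassette standing in it, the cassette's middle is 8 mm above this point.
- cassette_mid (a point): Middle (24 mm above its foot) of the loose film cassette, which stands upright on the shelf: silver cylinder 25 mm across and 42 mm high with an orange band, and on top a black boss 14 mm across and 6 mm high (48 mm in all); about 30 g. z is up.
- axle (a point): Centre of the upper face of the aluminium flywheel (110 mm across, 14 mm thick, upper face 74 mm above the shelf), on its upright axle, 35 mm from the loader's centre along its +y. A flat hub 24 mm across stands 3 mm above that face.
- knob_mid (a point): Middle of the upright red crank knob on the flywheel: 20 mm across, 40 mm high (74 to 114 mm above the shelf), its axis 42 mm from the axle. It spins freely on its own pin, so it can be held at a constant wrist angle. Let go before or at the resistance peak, the cam turns the wheel back; let go 0.85 to 1.3 rad after take-up, friction holds it.
- flywheel: The flywheel that carries the knob; origin on the axle, z up. Turned clockwise it runs free (0.5 N at the knob) for an unknown 0.1 to 1.6 rad, then takes up a weighted cam (joint cam, not measured, 0 rad at take-up) at an unknown angle. The force along the knob's path then climbs to a peak of about 10 N (0.37 rad after take-up) and falls away to 1 or 2 N of plain friction (0.9 to 1.25 rad); from 1.38 rad it runs on.
- camera: Silver plastic film camera standing on its base, 34 (x) x 116 (y) x 62 mm high, lens towards +x. Origin: centre of its underside. Not to be moved.
- canister_a: Black film canister with a grey lid, 34 mm across, 52 mm high, upright. Origin: centre of its underside. Not to be moved.
- canister_b: Black film canister with a black lid, 34 mm across, 52 mm high, upright. Origin: centre of its underside. Not to be moved.
- tin: Round aluminium tin with screw lid, 72 mm across, 34 mm high. Origin: centre of its underside. Not to be moved.

How it is judged:
On the way, in this order (a step that is already met when the one before it is completed fails the run):
1. the cassette stands free in the pocket (horizontal distance between cassette_mid and pocket below 0.006 m and z of cassette_mid in the frame of pocket below 0.011 m and angle between cassette_mid's own z axis and vertical below 0.12 rad and contact force between the fingers and cassette below 0.1 N), for 0.2 s.
2. the flywheel is turned past its resistance peak (value of joint cam above 0.6 rad), for 0.1 s.
At the end, for the whole second after the job is handed in: The cassette stands upright (within 0.12 rad) on the floor of the pocket, within 6 mm of its centre; the flywheel's cam rests just past the peak, 0.8 to 1.3 rad after take-up, where the resistance has fallen away (horizontal distance between cassette_mid and pocket below 0.006 m and z of cassette_mid in the frame of pocket below 0.011 m and angle between cassette_mid's own z axis and vertical below 0.12 rad and value of joint cam between 0.8 and 1.3 rad and velocity of joint cam between -0.03 and 0.03 rad/s); the robot touches nothing.
It fails at once if the flywheel is turned so far that its cam runs on (1.38 rad after take-up) (value of joint cam above 1.38 rad).
It fails at once if the silver camera is moved by more than 25 mm or tipped (distance of camera from where it was at the start of the episode above 0.025 m or angle between camera's own z axis and vertical above 0.35 rad).
It fails at once if a black canister is moved by more than 25 mm or tipped (distance of canister_a from where it was at the start of the episode above 0.025 m or angle between canister_a's own z axis and vertical above 0.35 rad).
It fails at once if a black canister is moved by more than 25 mm or tipped (distance of canister_b from where it was at the start of the episode above 0.025 m or angle between canister_b's own z axis and vertical above 0.35 rad).
It fails at once if the tin is moved by more than 25 mm or tipped (distance of tin from where it was at the start of the episode above 0.025 m or angle between tin's own z axis and vertical above 0.35 rad).
It also fails if it takes over 64 s, if anything falls off the work surface, if the arm or the gripper's body presses on something with over 40 N, if the wrist force passes 120 N, or if a joint passes its speed limit or range.

ROBOT

A 7-joint arm with a two-finger parallel gripper is mounted at the origin on the work surface. World frame = base frame: x ahead of the robot, y to its left, z up, the work surface at z = 0. Lengths are in m, angles in rad, forces in N, time in s.
With the tool pointing down it reaches from about 0.425 to 0.825 m from the base axis. Payload 3.6 kg.
Tool frame: the origin (TCP) lies on the centre line of the jaws, within the pads' length; the fingertips stand env.tip_reach ahead of it and the grasp point (between the pads) lies 5 mm behind it (env.tip_reach is the distance from the TCP to the fingertips, in m); z points along the fingers, y is the line along which they close (so a half turn about z gives the same grasp; the last joint's range is limited). The gripper opens to 85 mm and grips with 20 to 120 N. Pads are 22 mm wide; open, the fingers measure 114 mm over their backs; the gripper's body (76 mm by 85 mm) begins 54 mm behind the grasp point. The pads swing forward as they close: fully open they stand 13 mm farther back than shut.
Start: joints at [1.286, 0.615, -0.013, 1.423, 0.008, 1.103, -0.04], TCP at [0.166, -0.628, 0.245] pointing down, gripper open.
Joint ranges: [-3.12, 3.12], [-0.3, 2.06], [-1.34, 1.32], [0.26, 2.42], [-1.36, 4.5], [0.01, 1.98], [-2.84, 2.84]. Speed limits (rad/s): [2.79, 2.79, 3.14, 3.14, 3.14, 3.14, 3.14].

INTERFACE

Orientations are given as a unit quaternion [w, x, y, z].
In Python, from rig import env gives the robot as it stands.
- The arm moves only by the shell command python3 -m creep 'ROWS' [FORCE]. ROWS is text: rows parted by semicolons, each of 7 numbers parted by spaces: the shift along the tool's x, y, z in m, then the turn, a rotation vector about the tool's x, y, z in degrees, then the closure, from 0 (fully open) to 1 (shut). In form: dx dy dz wx wy wz gripper; .... A call has 1 to 10 rows; each row shifts and turns the commanded pose from where the row before left it, along the tool's axes as they then stand; what a row does not reach is not made up. A row lasts 1/12 s, in which the tool goes at most 41.7 mm and 7.16 degrees, less where a joint would pass 70% of its speed; a pose out of reach is approached as far as the arm can. A call with a gripper value outside its range is refused whole. The fingers move at their own pace and stop on an object; FORCE is the grip in N (left out, the last holds). Time passes only in rows, so rows that do not move let the fingers close. It gives the time, the measured TCP pose, the force, the opening and the grip force at its end, in the units of the state.
- env.get_obs(): the state, without advancing time (a new reading comes with each control period).
- env.snapshot(name): name is "scene" or "top" or "wrist"; returns the picture (384x512x3 uint8, red, green, blue); there is no depth.
- env.calibration(name): a dict with "intrinsics" (3x3 intrinsics, pixels), "extrinsics" (4x4, takes a point from camera to world coordinates); the wrist camera has in their place "hand_eye" (4x4, takes a point from camera to tool coordinates, whose origin is the TCP and whose axes are the flange's). Camera axes: x right, y up, looking along -z (the intrinsics and any distortion apply to the point x, -y, -z); pixel columns grow to the right and rows downward; lengths in m; the calibration is good to about 2 mm. A picture is of the moment at which its call begins: read the wrist's pose just before it. calibration takes no time and is no camera call.
- env.hand_in(): hands the job in; it is judged then, once.
The state is a dict: "time": time; "joint_pos": joint angles; "joint_vel": joint speeds; "effort": joint torques, N m; "position": TCP position; "orientation": TCP orientation; "force": force on the tool from outside, world axes, zero at the start; "moment": the same for the moment, N m; "width": finger opening in m; "grip_force": force on a finger pad.
Only numpy, scipy, OpenCV 4.12 (cv2) and the standard library are available. Lean on these libraries where they do the work, as an engineer would, in place of code of your own. Each camera call takes 0.05 s, during which the arm holds its last target. There are 200 camera calls.

## Working session

There is one attempt and no reset: what is moved stays moved. The work goes in short steps, Python scripts to look and compute and a shell command to move; the robot and the scene stay as the last step left them, time stands still between calls to the robot, and variables do not carry over. Pictures are saved under pics/ and viewed, at most 10 in all, crops included, and the job is handed in when it is done.

```bash
mkdir -p pics; ls
python3 - <<'E'
from rig import env
import cv2, numpy as np
np.set_printoptions(precision=4,suppress=True)
o=env.get_obs(); print(o['time'],o['position'],o['orientation'],o['width'],env.tip_reach,o['force'])
for n in("scene","top","wrist"):
    im=env.snapshot(n); cv2.imwrite(f"pics/{n}0.png",im[:,:,::-1]); print(n,env.calibration(n))
a=[cv2.imread(f"pics/{n}0.png") for n in("scene","top")]
cv2.imwrite("pics/both.png",np.hstack([cv2.resize(i,(400,300)) for i in a]))
E
```

```text
pics
0.0 [ 0.1662 -0.6276  0.2441] [-0.0013  0.9916  0.1291 -0.0002] 0.08569999248489192 0.014 [ 0.1889  0.3404 -0.0697]
scene {'intrinsics': array([[357.2159,   0.    , 249.337 ],
       [  0.    , 357.2159, 194.4235],
       [  0.    ,   0.    ,   1.    ]]), 'extrinsics': array([[ 0.3912, -0.7647,  0.5121,  0.9336],
       [ 0.9202,  0.3167, -0.2301, -0.1463],
       [ 0.0138,  0.5613,  0.8275,  0.686 ],
       [ 0.    ,  0.    ,  0.    ,  1.    ]])}
top {'intrinsics': array([[408.9564,   0.    , 255.8866],
       [  0.    , 408.9564, 188.3805],
       [  0.    ,   0.    ,   1.    ]]), 'extrinsics': array([[-0.0135,  0.9919, -0.1263,  0.4714],
       [-0.9998, -0.0153, -0.013 ,  0.0048],
       [-0.0148,  0.1261,  0.9919,  0.9232],
       [ 0.    ,  0.    ,  0.    ,  1.    ]])}
wrist {'intrinsics': array([[291.1346,   0.    , 252.4897],
       [  0.    , 291.1346, 195.6041],
       [  0.    ,   0.    ,   1.    ]]), 'hand_eye': array([[-0.0003,  0.9543,  0.299 ,  0.0768],
       [ 1.    ,  0.0001,  0.0006,  0.0001],
       [ 0.0005,  0.299 , -0.9543, -0.1286],
       [ 0.    ,  0.    ,  0.    ,  1.    ]])}
```

View pics/scene0.png

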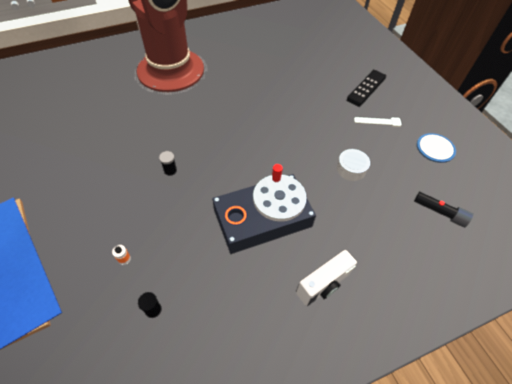

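View pics/top0.png

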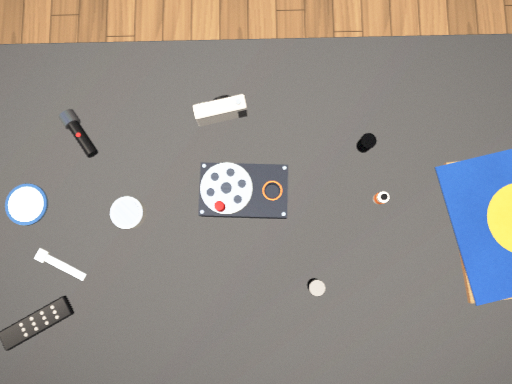

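The scene view shows the cassette at about (121,254), the pocket ring at (235,215), the knob at (277,172) and the canisters at (168,162) and (150,304). In the top view the cassette is at (382,197), the ring at (272,190), the knob at (219,206) and the wheel hub at (226,188).

```bash
cat > h.py <<'E'
from rig import env
import cv2, numpy as np
from scipy.spatial.transform import Rotation as R
np.set_printoptions(precision=4,suppress=True)
def Rq(q): return R.from_quat(np.roll(q,-1))
def cam(n,o=None):
    c=env.calibration(n)
    if n!="wrist": return c['intrinsics'],c['extrinsics']
    T=np.eye(4);T[:3,:3]=Rq(o['orientation']).as_matrix();T[:3,3]=o['position']
    return c['intrinsics'],T@c['hand_eye']
def ray(KT,p):
    K,T=KT; d=np.array([(p[0]-K[0,2])/K[0,0],-(p[1]-K[1,2])/K[1,1],-1])
    d=T[:3,:3]@d; return T[:3,3],d/np.linalg.norm(d)
def onz(KT,p,z):
    c,d=ray(KT,p); return c+d*(z-c[2])/d[2]
def tri(l):
    A=np.zeros((3,3));b=np.zeros(3)
    for KT,p in l:
        c,d=ray(KT,p);P=np.eye(3)-np.outer(d,d);A+=P;b+=P@c
    x=np.linalg.solve(A,b)
    return x,[float(np.linalg.norm((np.eye(3)-np.outer(d,d))@(x-c))) for c,d in (ray(*a) for a in l)]
def proj(KT,X):
    K,T=KT;q=np.linalg.inv(T)@np.append(X,1);return K[0,0]*q[0]/-q[2]+K[0,2],K[1,2]-K[1,1]*q[1]/-q[2]
def blobs(im,lo,hi,amin=8):
    m=cv2.inRange(cv2.cvtColor(im,cv2.COLOR_RGB2HSV),lo,hi)
    n,l,s,c=cv2.connectedComponentsWithStats(m)
    return [(int(s[i,4]),s[i,:4].tolist(),c[i].round(2).tolist()) for i in range(1,n) if s[i,4]>=amin],l
def snap(n,f=None):
    o=env.get_obs();im=env.snapshot(n)
    if f: cv2.imwrite(f"pics/{f}.png",im[:,:,::-1])
    return im,cam(n,o),o
RED=((0,150,80),(4,255,255));ORG=((5,140,100),(16,255,255));WHT=((0,0,150),(180,70,255))
E
python3 - <<'E'
from h import *
for n in("scene","top"):
    im=cv2.imread(f"pics/{n}0.png")[:,:,::-1].copy()
    print(n,"RED",blobs(im,*RED)[0]);print("ORG",blobs(im,*ORG)[0]);print("WHT",[b for b in blobs(im,*WHT,30)[0]])
S=cam("scene");T=cam("top")
print("pocket",tri([(S,(235,215)),(T,(272,190))]),"hub",tri([(S,(279.5,195)),(T,(226,188))]),"cas",tri([(S,(121,254)),(T,(382,197))]),"knob",tri([(S,(277,172)),(T,(219,206))]))
for nm,p,z in(("tin",(127,212),.034),("canA",(317,288),.052),("canB",(369,139),.052),("cam",(220,108),.062)): print(nm,onz(T,p,z))
E
```

```text
scene RED [(153, [132, 0, 14, 19], [138.9, 7.46]), (459, [162, 9, 24, 52], [176.8, 32.01]), (1147, [138, 53, 65, 38], [170.22, 75.11]), (134, [273, 164, 10, 17], [276.74, 171.68]), (24, [439, 201, 6, 5], [441.17, 202.96])]
ORG [(27, [504, 33, 8, 10], [508.04, 37.44]), (10, [192, 78, 5, 4], [193.8, 79.5]), (124, [464, 79, 32, 18], [479.44, 85.49]), (145, [225, 206, 22, 18], [235.28, 214.32]), (57, [117, 252, 12, 11], [123.74, 258.33])]
WHT [(2074, [0, 0, 136, 33], [77.46, 15.74]), (72, [394, 24, 12, 11], [399.65, 28.18]), (92, [147, 53, 42, 15], [169.84, 62.7]), (833, [485, 73, 27, 59], [502.36, 104.22]), (343, [354, 117, 48, 10], [379.18, 120.73]), (653, [420, 134, 34, 26], [436.29, 146.62]), (639, [339, 148, 32, 26], [354.28, 160.63]), (134, [159, 151, 15, 11], [166.03, 156.16]), (1673, [253, 174, 54, 45], [279.58, 196.72]), (122, [112, 244, 14, 14], [119.04, 251.18]), (1242, [299, 249, 59, 48], [328.47, 272.62])]
top RED [(21, [75, 132, 6, 5], [77.95, 134.48]), (58, [215, 201, 10, 10], [220.26, 205.78])]
ORG [(23, [374, 193, 8, 11], [376.35, 199.3])]
WHT [(1183, [192, 93, 56, 34], [218.63, 109.33]), (2114, [200, 161, 53, 53], [226.13, 186.78]), (1025, [8, 186, 36, 36], [25.31, 203.77]), (102, [377, 190, 13, 13], [383.06, 196.43]), (997, [109, 195, 38, 34], [127.07, 212.24]), (565, [33, 247, 54, 34], [58.52, 263.71]), (232, [309, 280, 17, 17], [316.95, 287.69])]
pocket (array([ 0.5782, -0.018 ,  0.054 ]), [0.00029252897547637477, 0.00029252897547641087]) hub (array([0.5814, 0.0792, 0.0766]), [0.0009623235595583695, 0.0009623235595584743]) cas (array([ 0.5621, -0.2564,  0.0319]), [0.0019328200343878567, 0.0019328200343879795]) knob (array([0.5416, 0.0909, 0.1008]), [0.00045858981966471346, 0.00045858981966477206])
tin [0.537  0.2989 0.034 ]
canA [ 0.3717 -0.108   0.052 ]
canB [ 0.6867 -0.231   0.052 ]
cam [0.759  0.0919 0.062 ]
```

```bash
python3 -m creep '0 0 0 0 0 -7.1 0;0 0 0 0 0 -7.1 0;0 0 0 0 0 -7.1 0;0 0 0 0 0 -7.1 0;0 0 0 0 0 -7.1 0;0 0 0 0 0 -7.1 0;0 0 0 0 0 -7.1 0;0 0 0 0 0 -7.1 0;0 0 0 0 0 -7.1 0;0 0 0 0 0 -7.1 0'
python3 -m creep '0 0 0 0 0 -4.2 0;.026 .028 0 0 0 0 0;.026 .028 0 0 0 0 0;.026 .028 0 0 0 0 0;.026 .028 0 0 0 0 0;.026 .028 0 0 0 0 0;.026 .028 0 0 0 0 0;.026 .028 0 0 0 0 0;.026 .028 0 0 0 0 0;.026 .028 0 0 0 0 0'
python3 -m creep '.026 .028 0 0 0 0 0;.026 .028 0 0 0 0 0;.026 .028 0 0 0 0 0;.026 .028 0 0 0 0 0;.026 .028 0 0 0 0 0;.0 .0 0 0 0 0 0;0 0 0 0 0 0 0'
python3 - <<'E'
from h import *
im,KT,o=snap("wrist","w1")
print(o['time'],o['position'],o['orientation'],o['joint_pos']);print(blobs(im,*ORG)[0],blobs(im,*WHT,60)[0])
E
```

```text
time: 0.98
position: [0.1661, -0.6281, 0.2448]
orientation: [-0.001, 0.73, 0.683, 0.0]
force: [0.3, -0.7, 0.4]
width: 0.0852
grip_force: 0.0
time: 1.82
position: [0.4191, -0.3928, 0.2451]
orientation: [-0.0, 0.707, 0.707, -0.0]
force: [0.3, -0.5, 1.0]
width: 0.0857
grip_force: 0.0
time: 2.4
position: [0.56, -0.2604, 0.2449]
orientation: [-0.001, 0.705, 0.71, 0.001]
force: [0.4, -1.5, -0.6]
width: 0.0851
grip_force: 0.0
2.4 [ 0.56   -0.2604  0.2449] [-0.0006  0.7045  0.7097  0.0009] [ 0.6323  0.5894 -0.3905  1.5162  0.2393  1.084   0.1961]
[(55, [243, 156, 20, 9], [252.4, 159.29]), (67, [94, 285, 19, 5], [103.36, 286.91]), (16, [503, 315, 8, 7], [506.88, 318.0]), (9, [501, 320, 5, 6], [502.89, 322.67]), (69, [499, 326, 13, 19], [506.07, 332.78])] [(1060, [43, 1, 35, 40], [60.19, 20.6]), (301, [242, 160, 23, 23], [252.66, 170.68]), (610, [119, 248, 41, 53], [137.51, 274.12]), (600, [347, 248, 40, 53], [367.52, 274.04])]
```

View pics/w1.png

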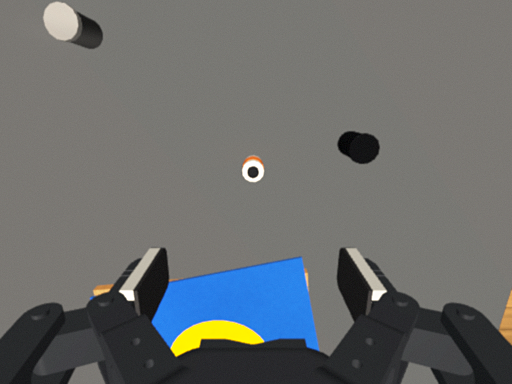

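The wrist view shows the cassette's top ring centred at about (253,171), with its orange band at (252,159). The canisters are at (62,22) and (358,147).

```bash
python3 - <<'E'
from h import *
im=cv2.imread("pics/w1.png")[:,:,::-1].copy()
o=env.get_obs();KT=cam("wrist",o)
def ringc(im,b):
    B,l=blobs(im,*WHT,30)
    i=min(B,key=lambda x:np.hypot(x[2][0]-b[0],x[2][1]-b[1]));x,y,w,h=i[1]
    m=np.zeros(l.shape,np.uint8);m[y:y+h,x:x+w]=(l[y:y+h,x:x+w]>0)
    c,r=cv2.minEnclosingCircle(cv2.findNonZero(m));return c,r
w=ringc(im,(253,171));t=ringc(cv2.imread("pics/top0.png")[:,:,::-1].copy(),(383,196));s=ringc(cv2.imread("pics/scene0.png")[:,:,::-1].copy(),(119,251))
print(w,t,s)
print("w",onz(KT,w[0],.042),"t",onz(cam("top"),t[0],.042),"tri",tri([(KT,w[0]),(cam("top"),t[0])]))
print("tool z",Rq(o['orientation']).as_matrix())
E
python3 -m creep '0 0 .04 0 0 0 0;0 0 .04 0 0 0 0;0 0 .02 0 0 0 0;0 0 0 0 0 0 0'
python3 - <<'E'
from h import *
im,KT,o=snap("wrist","w2");B,l=blobs(im,*WHT,60);print(o['position'],B)
b=max((b for b in B if 200<b[2][0]<300 and b[2][1]<240),key=lambda b:b[0])
x,y,w,h=b[1];m=np.zeros(l.shape,np.uint8);m[y:y+h,x:x+w]=l[y:y+h,x:x+w]>0
c,r=cv2.minEnclosingCircle(cv2.findNonZero(m));print(c,r,onz(KT,c,.042))
E
```

```text
((252.6724090576172, 171.05862426757812), 11.377039909362793) ((382.8157958984375, 195.8157958984375), 6.955927848815918) ((118.5, 250.5), 7.382511615753174)
w [ 0.5586 -0.2606  0.042 ] t [ 0.5633 -0.2573  0.042 ] tri (array([ 0.5601, -0.2548,  0.0581]), [0.002654925397345346, 0.0026549253973454302])
tool z [[-0.0028  1.     -0.0012]
 [ 1.      0.0028  0.0002]
 [ 0.0002 -0.0012 -1.    ]]
time: 2.78
position: [0.5528, -0.2654, 0.1397]
orientation: [-0.005, 0.708, 0.706, -0.003]
force: [-0.2, 0.6, -0.1]
width: 0.0853
grip_force: 0.0
[ 0.5528 -0.2654  0.1397] [(559, [248, 176, 32, 32], [262.96, 191.32]), (616, [119, 248, 41, 53], [137.54, 273.98]), (599, [347, 248, 40, 53], [367.53, 274.07])]
(261.8529357910156, 189.85293579101562) 18.231842041015625 [ 0.5595 -0.2547  0.042 ]
```

```bash
python3 -m creep '0 0 0 0 0 0 0;0 0 0 0 0 0 0;0 0 0 0 0 0 0;0 0 0 0 0 0 0'
cat >> h.py <<'E'
def ring(im,KT,z=.042):
    B,l=blobs(im,*WHT,60)
    b=max((b for b in B if 180<b[2][0]<330 and b[2][1]<250),key=lambda b:b[0])
    x,y,w,h=b[1];m=np.zeros(l.shape,np.uint8);m[y:y+h,x:x+w]=l[y:y+h,x:x+w]>0
    c,r=cv2.minEnclosingCircle(cv2.findNonZero(m));return c,r,onz(KT,c,z)
E
python3 - <<'E'
from h import *
for k in range(3):
    im,KT,o=snap("wrist","w3");print(o['position'],o['orientation'],o['joint_vel'].round(3) if k==0 else'',ring(im,KT))
c=ring(im,KT)[0];o['position']
im1=cv2.imread("pics/w1.png")[:,:,::-1].copy()
o1=dict(position=np.array([.56,-.2604,.2449]),orientation=np.array([-0.0006,.7045,.7097,.0009]))
K1=cam("wrist",o1);print(tri([(KT,c),(K1,ring(im1,K1)[0])]))
E
```

```text
time: 3.17
position: [0.559, -0.2646, 0.1472]
orientation: [0.002, 0.707, 0.707, 0.001]
force: [0.6, -0.3, 1.2]
width: 0.0854
grip_force: 0.0
[ 0.559  -0.2646  0.1472] [0.0016 0.707  0.7072 0.0006] [-0.002  0.008  0.001  0.008  0.002 -0.003  0.   ] ((254.9076385498047, 188.43630981445312), 17.61436653137207, array([ 0.5617, -0.2552,  0.042 ]))
[ 0.5588 -0.2644  0.1468] [0.0013 0.707  0.7072 0.0005]  ((253.7142791748047, 190.2857208251953), 15.785009384155273, array([ 0.5604, -0.2565,  0.042 ]))
[ 0.5587 -0.2643  0.1465] [0.001  0.7069 0.7073 0.0004]  ((254.19834899902344, 190.56764221191406), 15.831583976745605, array([ 0.5606, -0.2565,  0.042 ]))
(array([ 0.5606, -0.2598,  0.031 ]), [5.111162377412329e-05, 5.1111623773787484e-05])
```

```bash
python3 -m creep '.008 .002 .01 0 0 0 0;0 0 .02 0 0 0 0;0 0 .015 0 0 0 0;0 0 0 0 0 0 0;0 0 0 0 0 0 0;0 0 0 0 0 0 0;0 0 0 0 0 0 0'
python3 - <<'E'
from h import *
for k in range(2):
    im,KT,o=snap("wrist","w4");print(o['position'],o['orientation'],ring(im,KT))
    im3=cv2.imread("pics/w3.png")[:,:,::-1].copy()
o3=dict(position=np.array([.5587,-.2643,.1465]),orientation=np.array([.001,.7069,.7073,.0004]));K3=cam("wrist",o3)
print(tri([(KT,ring(im,KT)[0]),(K3,ring(im3,K3)[0]),(cam("top"),(382.8,195.8))]))
E
```

```text
time: 3.9
position: [0.561, -0.2561, 0.1013]
orientation: [0.001, 0.707, 0.707, 0.001]
force: [0.9, 0.3, -0.3]
width: 0.0853
grip_force: 0.0
[ 0.561  -0.2561  0.1013] [0.0009 0.7069 0.7073 0.0005] ((251.1531982421875, 219.47653198242188), 18.937658309936523, array([ 0.5605, -0.2559,  0.042 ]))
[ 0.5609 -0.2562  0.1014] [0.0009 0.7069 0.7073 0.0005] ((249.74000549316406, 218.4199981689453), 20.620573043823242, array([ 0.5595, -0.2553,  0.042 ]))
(array([ 0.5608, -0.2532,  0.0515]), [0.0020698036135234042, 0.0005275139064808854, 0.001890784745674617])
```

View pics/w4.png

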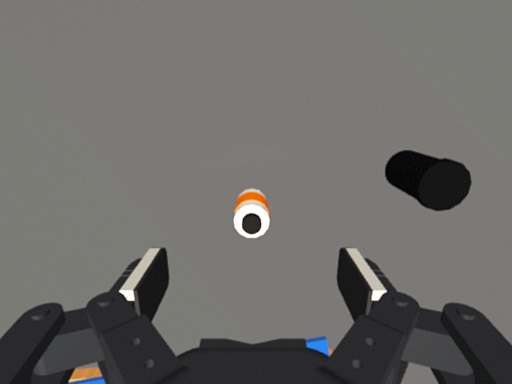

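The cassette stands midway between the open pads, ring at (251,220) and boss at (251,223), and there is room on both sides. Descend and grip.

```bash
python3 -m creep '0 0 .02 0 0 0 0;0 0 .02 0 0 0 0;0 0 .015 0 0 0 0;0 0 .012 0 0 0 0;0 0 0 0 0 0 0;0 0 0 0 0 0 0;0 0 0 0 0 0 0;0 0 0 0 0 0 0'
python3 -m creep '0 0 0 0 0 0 .6;0 0 0 0 0 0 .7;0 0 0 0 0 0 .8;0 0 0 0 0 0 .9;0 0 0 0 0 0 1;0 0 0 0 0 0 1;0 0 0 0 0 0 1;0 0 0 0 0 0 1;0 0 0 0 0 0 1' 30
```

```text
time: 4.67
position: [0.5611, -0.2564, 0.0346]
orientation: [0.001, 0.707, 0.707, 0.001]
force: [0.9, -0.6, -0.1]
width: 0.0854
grip_force: 0.0
time: 5.42
position: [0.5604, -0.2562, 0.0335]
orientation: [0.0, 0.707, 0.707, 0.0]
force: [0.2, -0.5, 1.9]
width: 0.023
grip_force: 29.4
```

```bash
python3 -m creep '0 0 -.02 0 0 0 1;0 0 -.035 0 0 0 1;0 0 -.035 0 0 0 1;0 0 -.02 0 0 0 1;.02 0 0 0 0 0 1;.035 .004 0 0 0 0 1;.035 .005 0 0 0 0 1;.035 .005 0 0 0 0 1;.025 .003 0 0 0 0 1;0 0 0 0 0 0 1'
python3 -m creep '0 0 0 0 0 0 1;0 0 0 0 0 0 1;0 0 0 0 0 0 1;0 0 0 0 0 0 1;0 0 0 0 0 0 1;0 0 0 0 0 0 1'
python3 - <<'E'
from h import *
im,KT,o=snap("wrist","w5")
print(o['position'],o['orientation'],o['width'],o['joint_pos']);print([ (b,onz(KT,b[2],.05)) for b in blobs(im,*ORG,20)[0]],blobs(im,*RED,30)[0],blobs(im,*WHT,60)[0])
E
```

```text
time: 6.25
position: [0.5778, -0.0965, 0.1436]
orientation: [-0.002, 0.703, 0.711, 0.003]
force: [-0.2, 0.6, -0.5]
width: 0.0228
grip_force: 29.5
time: 6.75
position: [0.5769, -0.1071, 0.1433]
orientation: [0.0, 0.708, 0.707, -0.0]
force: [-0.2, 0.0, -0.4]
width: 0.023
grip_force: 29.5
[ 0.5769 -0.1071  0.1433] [ 0.      0.7075  0.7067 -0.0001] 0.022973744050952837 [ 0.3588  0.6531 -0.3426  1.7233  0.2848  0.8145 -0.1167]
[((20, [226, 98, 17, 17], [232.95, 107.05]), array([ 0.5631, -0.0325,  0.05  ])), ((684, [229, 226, 48, 32], [252.48, 238.22]), array([ 0.5772, -0.1375,  0.05  ]))] [] [(376, [227, 0, 67, 8], [259.45, 2.72]), (125, [177, 113, 13, 13], [183.14, 118.7]), (119, [313, 119, 13, 12], [318.79, 124.5]), (510, [0, 187, 18, 38], [6.9, 207.04]), (215, [233, 220, 40, 16], [252.56, 225.34]), (440, [210, 236, 18, 45], [218.48, 256.33]), (430, [278, 236, 18, 44], [286.53, 256.25]), (1506, [228, 243, 50, 56], [252.45, 266.94])]
```

View pics/w5.png

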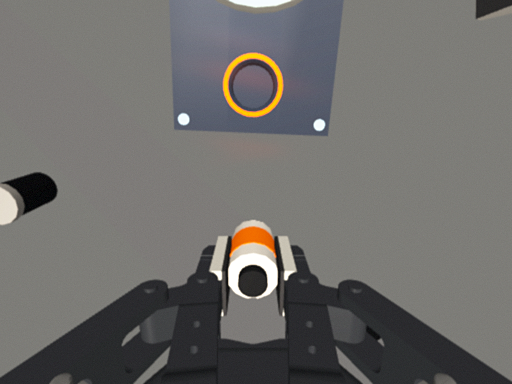

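The orange ring is at (253,85) and the held cassette at (252,265), its boss at (252,281). The cassette is upright between the pads, and the loader is turned by only about 2.5°.

```bash
cat >> h.py <<'E'
def pocket(im,near,mask=((8,150,120),(28,255,255))):
    m=cv2.inRange(cv2.cvtColor(im,cv2.COLOR_RGB2HSV),*mask)
    cs,_=cv2.findContours(m,cv2.RETR_EXTERNAL,cv2.CHAIN_APPROX_NONE)
    c=min((c for c in cs if len(c)>15),key=lambda c:np.linalg.norm(c.reshape(-1,2).mean(0)-near))
    return cv2.fitEllipse(c)
def boss(im,roi):
    x,y,w,h=roi;g=(im[y:y+h,x:x+w].max(2)<60).astype(np.uint8)
    n,l,s,c=cv2.connectedComponentsWithStats(g);i=1+s[1:,4].argmax();return c[i]+[x,y],s[i].tolist()
E
python3 - <<'E'
from h import *
im=cv2.imread("pics/w5.png")[:,:,::-1].copy();o=env.get_obs();KT=cam("wrist",o);z=o['position'][2]
e=pocket(im,(253,85));print(e,onz(KT,e[0],.05))
t=cv2.imread("pics/top0.png")[:,:,::-1].copy();et=pocket(t,(272,190));print(et,onz(cam("top"),et[0],.05),tri([(KT,e[0]),(cam("top"),et[0])]))
b=boss(im,(232,262,42,40));print(b,onz(KT,b[0],z+.0145)-o['position'])
m=blobs(im,*WHT,60)[0]
E
```

```text
((252.6061248779297, 84.44756317138672), (59.04402542114258, 63.14447784423828), 179.77740478515625) [ 0.5775 -0.0168  0.05  ]
((379.9770812988281, 197.39584350585938), (10.303094863891602, 11.334940910339355), 1.7014820575714111) [ 0.5591 -0.2487  0.05  ] (array([ 0.5383, -0.0647,  0.6461]), [0.04058787644369081, 0.040587876443690545])
(array([252.4294, 280.393 ]), [7, 3, 28, 31, 715]) [0.0003 0.0005 0.0145]
```

```bash
python3 -m creep '.02 0 0 0 0 0 1;.02 .001 0 0 0 0 1;.02 0 0 0 0 0 1;.01 0 0 0 0 0 1;0 0 0 0 0 0 1;0 0 0 0 0 0 1;0 0 0 0 0 0 1;0 0 0 0 0 0 1;0 0 0 0 0 0 1;0 0 0 0 0 0 1'
python3 - <<'E'
from h import *
im,KT,o=snap("wrist","w6");z=o['position'][2]
e=pocket(im,(253,150));print(o['position'],o['orientation'],e,onz(KT,e[0],.05))
b=boss(im,(232,262,42,40));print(b,onz(KT,b[0],z+.0145)-o['position'])
k5=cam("wrist",dict(position=np.array([.5769,-.1071,.1433]),orientation=np.array([0,.7075,.7067,-.0001])))
print(tri([(KT,e[0]),(k5,(252.61,84.45))]))
E
```

```text
time: 7.63
position: [0.578, -0.0373, 0.1433]
orientation: [0.0, 0.708, 0.707, -0.0]
force: [0.7, 0.2, -0.7]
width: 0.0227
grip_force: 29.5
[ 0.578  -0.0373  0.1433] [ 0.0001  0.7075  0.7067 -0.0002] ((251.33245849609375, 179.85536193847656), (51.99333953857422, 53.55719757080078), 89.17906951904297) [ 0.5774 -0.0174  0.05  ]
(array([252.3606, 280.4258]), [7, 3, 28, 31, 721]) [0.0003 0.0005 0.0145]
(array([ 0.5774, -0.0171,  0.0511]), [1.6031202857491065e-05, 1.603120285763476e-05])
```

```bash
python3 -m creep '.01 -.001 0 0 0 0 1;.0095 0 .01 0 0 0 1;0 0 .015 0 0 0 1;0 0 .01 0 0 0 1;0 0 0 0 0 0 1;0 0 0 0 0 0 1;0 0 0 0 0 0 1;0 0 0 0 0 0 1;0 0 0 0 0 0 1'
python3 - <<'E'
from h import *
im,KT,o=snap("wrist","w7");print(o['position'],o['orientation'])
try:
  e=pocket(im,(253,210),((12,200,120),(28,255,255)));print(e,onz(KT,e[0],.05))
except Exception as x: print(x)
E
```

```text
time: 8.43
position: [0.5776, -0.0167, 0.109]
orientation: [0.001, 0.707, 0.707, 0.001]
force: [-0.6, 0.6, 0.5]
width: 0.0227
grip_force: 29.5
[ 0.5776 -0.0167  0.109 ] [0.0005 0.7071 0.7071 0.0005]
((251.55343627929688, 221.96176147460938), (56.374839782714844, 58.34561538696289), 34.395084381103516) [ 0.5773 -0.0182  0.05  ]
```

View pics/w7.png

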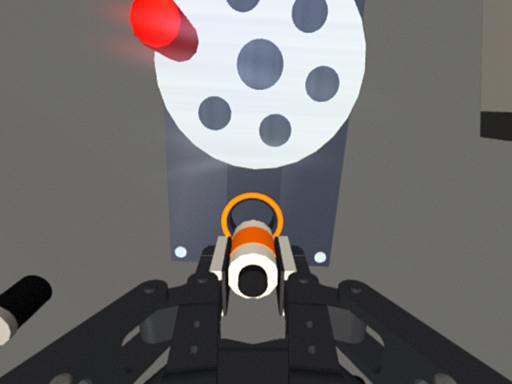

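The cassette hangs just over the ring, ring at (252,222), which is centred to within about 1.5 mm. The hub is at (260,64) and the knob top at (155,22). Lower it with a 1 mm correction.

```bash
python3 -m creep '-.001 0 .01 0 0 0 1;0 0 .01 0 0 0 1;0 0 .008 0 0 0 1;0 0 .006 0 0 0 1;0 0 .004 0 0 0 1;0 0 0 0 0 0 1;0 0 0 0 0 0 1;0 0 0 0 0 0 1'
python3 -m creep '0 0 .0025 0 0 0 1;0 0 0 0 0 0 1;0 0 0 0 0 0 1;0 0 0 0 0 0 1'
```

```text
time: 9.15
position: [0.5774, -0.0175, 0.0705]
orientation: [0.0, 0.707, 0.707, 0.0]
force: [0.8, -0.1, -0.1]
width: 0.0226
grip_force: 29.5
time: 9.48
position: [0.5771, -0.0176, 0.068]
orientation: [0.0, 0.707, 0.707, 0.0]
force: [0.2, -0.6, -0.8]
width: 0.023
grip_force: 29.5
```

```bash
python3 -m creep '0 0 .001 0 0 0 1;0 0 0 0 0 0 1;0 0 0 0 0 0 1'
python3 -m creep '0 0 0 0 0 0 .5;0 0 0 0 0 0 .4;0 0 0 0 0 0 .3;0 0 0 0 0 0 .3;0 0 0 0 0 0 .3;0 0 0 0 0 0 .3;0 0 -.01 0 0 0 .3;0 0 -.02 0 0 0 .3;0 0 -.03 0 0 0 .3;0 0 -.03 0 0 0 .3'
python3 -m creep '0 0 -.02 0 0 0 .3;0 0 -.015 0 0 0 .3;0 0 0 0 0 0 .3;0 0 0 0 0 0 .3;0 0 0 0 0 0 .3;0 0 0 0 0 0 .3;0 0 0 0 0 0 .3'
python3 - <<'E'
from h import *
im,KT,o=snap("wrist","w8");print(o['position'],o['orientation'],o['width'])
e=pocket(im,(253,170),((12,200,120),(28,255,255)));print("pocket",onz(KT,e[0],.05),e[0])
t,_,_=snap("top","t8");s,_,_=snap("scene","s8")
p=im[0:300];cv2.imwrite("pics/v8.png",np.hstack([im,cv2.resize(s[150:278,180:350],(512,384))])[:,:,::-1][:, :] if 0 else np.hstack([cv2.resize(im,(400,300)),cv2.resize(s[150:280,190:363],(400,300),interpolation=cv2.INTER_CUBIC)])[:,:,::-1])
E
```

```text
time: 9.73
position: [0.5773, -0.0176, 0.0675]
orientation: [0.0, 0.707, 0.707, 0.0]
force: [-0.9, 0.7, 4.6]
width: 0.023
grip_force: 29.9
time: 10.57
position: [0.5764, -0.0175, 0.1578]
orientation: [-0.001, 0.707, 0.707, -0.001]
force: [0.2, -0.3, -0.5]
width: 0.0596
grip_force: 0.0
time: 11.15
position: [0.5762, -0.0177, 0.1905]
orientation: [-0.001, 0.707, 0.707, -0.001]
force: [-0.2, 0.1, 0.5]
width: 0.0597
grip_force: 0.0
[ 0.5762 -0.0177  0.1905] [-0.001   0.7069  0.7073 -0.0009] 0.059668870036112785
pocket [0.5778 0.015  0.05  ] (254.29757690429688, 153.99574279785156)
```

View pics/v8.png

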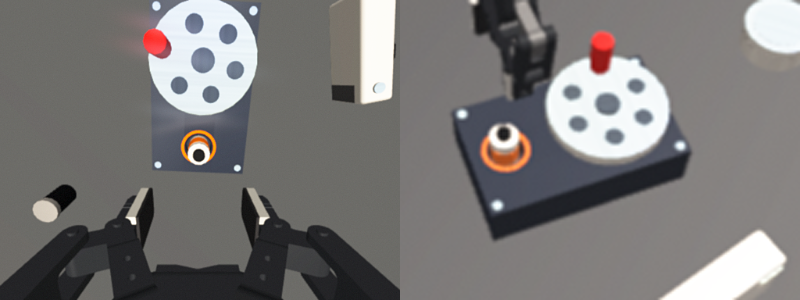

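The cassette stands upright and free in the pocket. In the half-size wrist view the ring is at (198,146), the hub at (203,60) and the knob top at about (153,42).

```bash
cat >> h.py <<'E'
def hub(im,near):
    g=cv2.cvtColor(im,cv2.COLOR_RGB2GRAY);m=(g<170).astype(np.uint8)
    n,l,s,c=cv2.connectedComponentsWithStats(m)
    i=min((i for i in range(1,n) if 100<s[i,4]<6000),key=lambda i:np.linalg.norm(c[i]-near));return c[i],s[i].tolist()
def redtop(im):
    # knob: brightest flat red disc = top face; also whole blob
    hsv=cv2.cvtColor(im,cv2.COLOR_RGB2HSV);out=[]
    for v in (100,200,240):
        m=cv2.inRange(hsv,(0,180,v),(5,255,255))|cv2.inRange(hsv,(175,180,v),(180,255,255))
        n,l,s,c=cv2.connectedComponentsWithStats(m)
        if n>1: i=1+s[1:,4].argmax();out.append((v,s[i].tolist(),c[i].round(1).tolist()))
    return out
E
python3 - <<'E'
from h import *
o=env.get_obs();P={"w7":(([.5776,-.0167,.109]),[.0005,.7071,.7071,.0005]),"w8":([.5762,-.0177,.1905],[-.001,.7069,.7073,-.0009])}
L=[]
for n,near in(("w7",(260,64)),("w8",(260,77))):
    im=cv2.imread(f"pics/{n}.png")[:,:,::-1].copy();KT=cam("wrist",dict(position=np.array(P[n][0]),orientation=np.array(P[n][1])))
    h=hub(im,near);print(n,h,onz(KT,h[0],.077));L.append((KT,h[0]));print(redtop(im))
print(tri(L),tri([L[1],(cam("top"),(226.3,188))]))
t=cv2.imread("pics/top0.png")[:,:,::-1].copy();print(hub(t,(226,188)),redtop(t))
E
```

```text
w7 (array([259.6773,  63.7766]), [237, 39, 46, 51, 1853]) [0.5816 0.0794 0.077 ]
[(100, [130, 0, 53, 48, 1894], [153.8, 21.3]), (200, [130, 0, 50, 48, 1850], [153.4, 21.0]), (240, [130, 0, 50, 47, 1807], [153.3, 20.7])]
w8 (array([259.407,  76.658]), [245, 61, 30, 33, 769]) [0.5815 0.0793 0.077 ]
[(100, [183, 38, 34, 31, 623], [197.4, 51.3]), (200, [183, 38, 30, 31, 614], [197.1, 51.3]), (240, [183, 38, 30, 31, 608], [197.0, 51.3])]
(array([0.5815, 0.079 , 0.0803]), [5.208678218182539e-05, 5.208678218192856e-05]) (array([0.5816, 0.0789, 0.0717]), [0.0008080273241100632, 0.0008080273241101004])
(array([271.8318, 190.1028]), [264, 182, 17, 17, 214]) [(100, [220, 205, 5, 6, 9], [222.7, 207.6]), (200, [223, 206, 1, 3, 3], [223.0, 207.0]), (240, [223, 206, 1, 1, 1], [223.0, 206.0])]
```

Run:
```python
from h import *
A=np.array([.5816,.0793])
for n,P,Q,c in(("w8",[.5762,-.0177,.1905],[-.001,.7069,.7073,-.0009],(196.5,52)),("w7",[.5776,-.0167,.109],[.0005,.7071,.7071,.0005],(153.4,21))):
    KT=cam("wrist",dict(position=np.array(P),orientation=np.array(Q)));k=onz(KT,c,.114);d=k[:2]-A;a=np.arctan2(d[1],d[0]);print(n,k,np.hypot(*d),a,A+.042*np.array([np.cos(a),np.sin(a)]))
t=snap("top")[0];b=blobs(t,*RED)[0];print(b,[onz(cam("top"),i[2],.11) for i in b])
```

```text
w8 [0.5405 0.0908 0.114 ] 0.04271229647062066 2.86982528698727 [0.5411 0.0906]
w7 [0.5409 0.0895 0.114 ] 0.042012226719632735 2.895486967977993 [0.5409 0.0895]
[(16, [75, 132, 6, 5], [77.94, 134.62]), (39, [217, 201, 8, 10], [221.0, 205.67])] [array([0.6918, 0.3791, 0.11  ]), array([0.5413, 0.0855, 0.11  ])]
```

```bash
python3 -m creep '.02 -.007 0 0 0 0 .3;.03 -.01 0 0 0 0 .3;.03 -.01 0 0 0 0 .3;.02 -.008 0 0 0 0 .3;.008 0 0 0 0 0 .3;0 0 0 0 0 0 .3;0 0 0 0 0 0 .3;0 0 0 0 0 0 .3;0 0 0 0 0 0 .3'
python3 - <<'E'
from h import *
for k in range(2): im,KT,o=snap("wrist","w9");
r=redtop(im);print(o['position'],o['orientation'],r)
for b in r: print(onz(KT,b[2],.114))
e=pocket(im,(253,300),((12,200,120),(28,255,255)));print(e[0]);h=hub(im,(215,185));print(h,onz(KT,h[0],.077))
E
```

```text
time: 12.1
position: [0.5427, 0.088, 0.1916]
orientation: [0.0, 0.708, 0.706, -0.0]
force: [-0.5, -0.3, -0.1]
width: 0.0596
grip_force: 0.0
[0.5425 0.0883 0.1916] [ 0.0004  0.7081  0.7061 -0.0004] [(100, [238, 184, 25, 35, 685], [250.2, 201.3]), (200, [238, 184, 25, 35, 550], [249.9, 203.7]), (240, [238, 196, 25, 23, 437], [250.1, 206.9])]
[0.5412 0.0957 0.114 ]
[0.5409 0.0938 0.114 ]
[0.5411 0.0912 0.114 ]
(284.2790222167969, 279.9849853515625)
(array([250.214 , 201.0821]), [238, 183, 25, 36, 743]) [0.5408 0.0835 0.077 ]
```

View pics/w9.png

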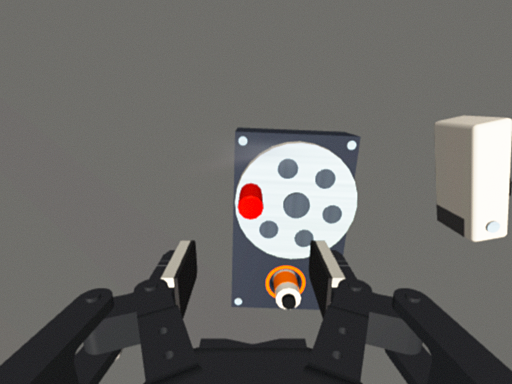

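The knob top is at (250,207), between the pads. The cassette stands in its ring at (286,288). Descend onto the knob.

```bash
python3 -m creep '.0027 -.0015 .01 0 0 0 .3;0 0 .02 0 0 0 .3;0 0 .025 0 0 0 .3;0 0 .02 0 0 0 .3;0 0 .012 0 0 0 .3;0 0 .0085 0 0 0 .3;0 0 0 0 0 0 .3;0 0 0 0 0 0 .3;0 0 0 0 0 0 .3;0 0 0 0 0 0 .3'
python3 -m creep '0 0 0 0 0 0 .5;0 0 0 0 0 0 .6;0 0 0 0 0 0 .7;0 0 0 0 0 0 .8;0 0 0 0 0 0 .9;0 0 0 0 0 0 1;0 0 0 0 0 0 1;0 0 0 0 0 0 1' 60
```

```text
time: 13.03
position: [0.5412, 0.0933, 0.0973]
orientation: [0.001, 0.707, 0.707, 0.001]
force: [-0.1, 0.3, -0.4]
width: 0.0597
grip_force: 0.0
time: 13.7
position: [0.5407, 0.0931, 0.0967]
orientation: [0.0, 0.707, 0.707, 0.0]
force: [-0.4, -0.4, 4.5]
width: 0.0181
grip_force: 58.6
```

Run:
```python
import numpy as np
th=2.872-np.arange(0,30)*.1
p=.042*np.c_[np.sin(th),np.cos(th)]  # tool x=world y, tool y=world x
d=np.diff(p,axis=0)*1000
for i,r in enumerate(d): print(round(.1*(i+1),1),r.round(1),end=' | ')
```

```text
0.1 [4.  1.3] | 0.2 [3.8 1.7] | 0.3 [3.6 2.1] | 0.4 [3.4 2.4] | 0.5 [3.2 2.8] | 0.6 [2.9 3.1] | 0.7 [2.5 3.3] | 0.8 [2.2 3.6] | 0.9 [1.8 3.8] | 1.0 [1.4 3.9] | 1.1 [1.  4.1] | 1.2 [0.6 4.2] | 1.3 [0.2 4.2] | 1.4 [-0.2  4.2] | 1.5 [-0.6  4.2] | 1.6 [-1.   4.1] | 1.7 [-1.4  3.9] | 1.8 [-1.8  3.8] | 1.9 [-2.2  3.6] | 2.0 [-2.5  3.3] | 2.1 [-2.9  3.1] | 2.2 [-3.2  2.8] | 2.3 [-3.4  2.4] | 2.4 [-3.6  2.1] | 2.5 [-3.8  1.7] | 2.6 [-4.   1.3] | 2.7 [-4.1  0.9] | 2.8 [-4.2  0.5] | 2.9 [-4.2  0.1] |
```

```bash
python3 -m creep '.004 .0013 -.001 0 0 0 1;.0038 .0017 0 0 0 0 1;0 0 0 0 0 0 1;0 0 0 0 0 0 1'
python3 -m creep '.0036 .0021 0 0 0 0 1;.0034 .0024 0 0 0 0 1;0 0 0 0 0 0 1;0 0 0 0 0 0 1'
python3 -m creep '.0032 .0028 0 0 0 0 1;.0029 .0031 0 0 0 0 1;0 0 0 0 0 0 1;0 0 0 0 0 0 1'
```

```text
time: 14.03
position: [0.544, 0.1015, 0.097]
orientation: [0.0, 0.707, 0.707, 0.001]
force: [1.4, 0.7, -1.0]
width: 0.0183
grip_force: 58.9
time: 14.37
position: [0.5484, 0.1081, 0.0971]
orientation: [0.0, 0.707, 0.707, 0.0]
force: [2.5, -1.7, -2.6]
width: 0.0182
grip_force: 58.7
time: 14.7
position: [0.5542, 0.1141, 0.0972]
orientation: [0.0, 0.707, 0.707, 0.0]
force: [1.3, -1.3, -3.8]
width: 0.0183
grip_force: 58.7
```

```bash
python3 -m creep '.0025 .0033 0 0 0 0 1;.0022 .0036 0 0 0 0 1;0 0 0 0 0 0 1;0 0 0 0 0 0 1'
python3 -m creep '.0018 .0038 0 0 0 0 1;.0014 .0039 0 0 0 0 1;0 0 0 0 0 0 1;0 0 0 0 0 0 1'
python3 -m creep '.001 .0041 0 0 0 0 1;.0006 .0042 0 0 0 0 1;0 0 0 0 0 0 1;0 0 0 0 0 0 1'
```

```text
time: 15.03
position: [0.5611, 0.1188, 0.0972]
orientation: [0.0, 0.707, 0.707, 0.0]
force: [0.8, -2.2, -3.3]
width: 0.0183
grip_force: 58.7
time: 15.37
position: [0.5688, 0.122, 0.0973]
orientation: [0.0, 0.707, 0.707, 0.0]
force: [1.3, -2.4, -4.2]
width: 0.0181
grip_force: 58.7
time: 15.7
position: [0.5772, 0.1237, 0.0973]
orientation: [0.0, 0.707, 0.707, 0.0]
force: [1.5, -1.5, -3.5]
width: 0.0184
grip_force: 58.8
```

```bash
python3 -m creep '.0002 .0042 0 0 0 0 1;-.0002 .0042 0 0 0 0 1;0 0 0 0 0 0 1;0 0 0 0 0 0 1'
python3 -m creep '-.0006 .0042 0 0 0 0 1;-.001 .0041 0 0 0 0 1;0 0 0 0 0 0 1;0 0 0 0 0 0 1'
python3 -m creep '-.0014 .0039 0 0 0 0 1;0 0 0 0 0 0 1;0 0 0 0 0 0 1'
```

```text
time: 16.03
position: [0.585, 0.1237, 0.0972]
orientation: [-0.0, 0.707, 0.707, -0.0]
force: [-0.2, -1.2, -3.3]
width: 0.0183
grip_force: 59.0
time: 16.37
position: [0.5909, 0.1229, 0.097]
orientation: [-0.002, 0.707, 0.708, -0.002]
force: [-5.1, -0.3, -1.0]
width: 0.0186
grip_force: 59.3
time: 16.62
position: [0.5933, 0.1223, 0.0969]
orientation: [-0.003, 0.706, 0.708, -0.003]
force: [-7.3, 0.6, 0.7]
width: 0.018
grip_force: 59.5
```

```bash
cat > ang.py <<'E'
from h import *
o=env.get_obs();d=o['position'][:2]-[.5816,.0818];th=np.arctan2(d[1],d[0])
print("travel",round(2.872-th,3),"r",round(np.hypot(*d),4),"Ft",round(o['force'][:2]@[np.sin(th),-np.cos(th)],2),"Fr",round(o['force'][:2]@[np.cos(th),np.sin(th)],2))
E
python3 -m creep '-.0018 .0038 0 0 0 0 1;0 0 0 0 0 0 1;0 0 0 0 0 0 1'; python3 ang.py
python3 -m creep '-.0022 .0036 0 0 0 0 1;0 0 0 0 0 0 1;0 0 0 0 0 0 1';python3 ang.py
python3 -m creep '-.0025 .0033 0 0 0 0 1;0 0 0 0 0 0 1;0 0 0 0 0 0 1';python3 ang.py
```

```text
time: 16.87
position: [0.5962, 0.1214, 0.0968]
orientation: [-0.004, 0.706, 0.708, -0.003]
force: [-8.8, 1.6, 1.3]
width: 0.0185
grip_force: 59.6
travel 1.654 r 0.0422 Ft -8.85 Fr -1.54
time: 17.12
position: [0.5993, 0.1201, 0.0968]
orientation: [-0.005, 0.706, 0.708, -0.003]
force: [-10.1, 2.1, 1.6]
width: 0.0185
grip_force: 59.7
travel 1.734 r 0.0421 Ft -10.08 Fr -2.29
time: 17.37
position: [0.6027, 0.1182, 0.0969]
orientation: [-0.005, 0.706, 0.708, -0.003]
force: [-10.1, 2.7, 2.1]
width: 0.018
grip_force: 59.6
travel 1.826 r 0.0421 Ft -10.08 Fr -2.77
```

```bash
python3 -m creep '-.0029 .0031 0 0 0 0 1;0 0 0 0 0 0 1;0 0 0 0 0 0 1'; python3 ang.py
python3 -m creep '-.0032 .0028 0 0 0 0 1;0 0 0 0 0 0 1;0 0 0 0 0 0 1';python3 ang.py
python3 -m creep '-.0034 .0024 0 0 0 0 1;0 0 0 0 0 0 1;0 0 0 0 0 0 1;0 0 0 0 0 0 1';python3 ang.py
```

```text
time: 17.62
position: [0.6069, 0.1153, 0.097]
orientation: [-0.005, 0.706, 0.708, -0.001]
force: [-6.8, 3.0, 0.9]
width: 0.0183
grip_force: 59.5
travel 1.948 r 0.042 Ft -7.24 Fr -1.76
time: 17.87
position: [0.6116, 0.111, 0.0971]
orientation: [-0.003, 0.706, 0.708, -0.0]
force: [-4.5, 1.1, -1.3]
width: 0.0184
grip_force: 59.2
travel 2.101 r 0.0419 Ft -3.89 Fr -2.49
time: 18.2
position: [0.6161, 0.1054, 0.0972]
orientation: [-0.001, 0.707, 0.708, 0.0]
force: [-2.0, 0.9, -4.0]
width: 0.0183
grip_force: 59.1
travel 2.271 r 0.0418 Ft -1.89 Fr -1.14
```

```bash
python3 -m creep '-.0036 .0021 0 0 0 0 1;0 0 0 0 0 0 1;0 0 0 0 0 0 1;0 0 0 0 0 0 1'; python3 ang.py
python3 -m creep '-.0019 .0009 0 0 0 0 1;0 0 0 0 0 0 1;0 0 0 0 0 0 1;0 0 0 0 0 0 1;0 0 0 0 0 0 1;0 0 0 0 0 0 1'; python3 ang.py
```

```text
time: 18.53
position: [0.619, 0.1002, 0.0973]
orientation: [0.001, 0.707, 0.707, 0.0]
force: [-0.5, 0.2, -4.0]
width: 0.0185
grip_force: 59.0
travel 2.414 r 0.0417 Ft -0.43 Fr -0.4
time: 19.03
position: [0.6196, 0.0989, 0.0974]
orientation: [0.0, 0.707, 0.707, 0.0]
force: [-1.1, 0.5, -3.4]
width: 0.0185
grip_force: 59.0
travel 2.45 r 0.0417 Ft -0.92 Fr -0.76
```

Resistance peaked at a travel of about 1.78 rad and has fallen away. The cam is now at about 1.05 rad, so release.

```bash
python3 -m creep '0 0 0 0 0 0 .7;0 0 0 0 0 0 .5;0 0 0 0 0 0 .3;0 0 0 0 0 0 .3;0 0 0 0 0 0 .3;0 0 0 0 0 0 .3;0 0 -.01 0 0 0 .3;0 0 -.02 0 0 0 .3;0 0 -.03 0 0 0 .3;0 0 -.03 0 0 0 .3'
python3 -m creep '0 0 -.02 0 0 0 .3;0 0 0 0 0 0 .3;0 0 0 0 0 0 .3;0 0 0 0 0 0 .3;0 0 0 0 0 0 .3;0 0 0 0 0 0 .3;0 0 0 0 0 0 .3'
python3 - <<'E'
from h import *
im,KT,o=snap("wrist","w10");r=redtop(im);print(o['position'],r)
for b in r:
    k=onz(KT,b[2],.114);d=k[:2]-[.5816,.0793];print(k,"travel",2.872-np.arctan2(d[1],d[0]),np.hypot(*d))
E
```

```text
time: 19.87
position: [0.6188, 0.0989, 0.1884]
orientation: [-0.001, 0.707, 0.707, -0.001]
force: [1.1, -0.2, 0.5]
width: 0.0595
grip_force: 0.0
time: 20.45
position: [0.6188, 0.0989, 0.2062]
orientation: [-0.001, 0.707, 0.707, -0.001]
force: [0.4, 0.6, -0.0]
width: 0.0595
grip_force: 0.0
[0.6188 0.0989 0.2062] [(100, [243, 185, 23, 32, 590], [253.6, 201.0]), (200, [243, 186, 23, 31, 425], [253.6, 204.7]), (240, [243, 196, 23, 21, 376], [253.6, 206.1])]
[0.6198 0.1016 0.114 ] travel 2.343185586155235 0.044276600407608516
[0.6198 0.0985 0.114 ] travel 2.40642699150478 0.042787283717519414
[0.6198 0.0973 0.114 ] travel 2.431618349058722 0.04226772094877105
```

View pics/w10.png

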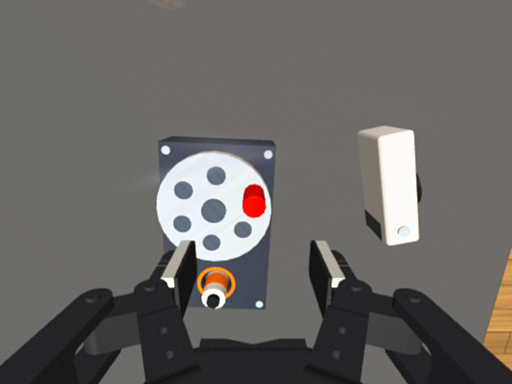

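The knob top is at (254,206), which gives a travel of about 2.43 rad, so the cam has stayed at about 1.03 rad. The cassette stands in its ring at (214,292), and nothing is touching the robot. Handing in.

```bash
python3 -c "
from rig import env
print(env.hand_in())"
```

```text
the job is handed in; nothing more can be done
None
```

The job is handed in: the cassette stands upright in the pocket, and by my measurement the flywheel's cam rests about 1.03 rad after take-up, past the peak and inside the 0.8–1.3 window; the hand-in call returned no verdict.

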